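# Dispense three desiccant canisters from the paddle-wheel dispenser

## Task

Stand the small steel bowl squarely under the outlet of the canister dispenser on the left. Then press in the dispenser's black paddle knob and turn it clockwise, three clicks in all, so that exactly three desiccant canisters, one for each cracker pack, drop into the bowl. Finish with the knob sprung out and locked at the third click and the bowl still standing under the outlet; spill no canister and disturb nothing else.

Things in the scene. Friction and masses are not known exactly. Their poses are not given: they have to be found in the camera images.
- dispenser: White canister dispenser fixed to the table, 132 wide, 320 high. Origin on the table under the wheel's centre; own -x is the front, z up. Round clear-covered paddle wheel on a deck sloping 40 deg: the deck's outward normal is (-0.643, 0, 0.766) in this frame. It stands on a column from x = +38 back; below the outlet and in front of it the table is free for the bowl. Magazine rises behind the wheel
- knob_grip (a point): Middle of the wing of the black paddle knob, on its turning axis. z = turning axis, out of the deck. x = along the wing (70 long, 16 thick, 28 high: 15 below to 13 above this point; white stripe on one end), up the slope at the start. Below the wing a flange of 76 diameter, its face 15 below this point: finger tips may press the knob in by it. The point moves with the knob
- wheel (a joint): Turn of knob and paddle wheel, rad, 0 at start, growing clockwise as seen from in front of the knob (about the point's -z); turn it only this way. One click = pi/3 (60 deg) and drops one canister. Turning takes about 0.2 N m up to midway, then it snaps on to the click and centres itself when let go. Locked (2 to 3 deg of play) unless the knob is pressed in
- knob (a joint): How far the knob is pressed in along its axis towards the deck, m: 0 = sprung out and locked, free to turn from about 0.006, stop at 0.009. The spring takes 5 N to start and 9 N at the stop. Keep it pressed while turning; let go, it springs out and locks at each click
- outlet (a point): Centre of the square outlet (42 x 44 inside) of the white spout, where canisters drop out; 98 above the table, 56 in front of the dispenser's origin. The bowl's axis belongs below it (within 30 mm), handle towards the dispenser's front
- bowl: Loose round steel bowl, 0.16 kg, 124 diameter and 55 high, wall 3, with a straight black handle. Origin at the centre of its underside. The handle points along its own -x and rises 15 deg; its grip reaches from 78 to 156 from the bowl's axis
- bowl_handle (a point): Middle of the bowl's handle grip, 113 from the bowl's axis, 60 above its underside; x level, towards the bowl, z up. The grip is 80 long, 14 wide, 18 high
- canister_1: White desiccant canister with blue band and top, 30 diameter, 20 high, 22 g, origin at the centre of its underside. In the wheel's pocket at 4 o'clock: falls at the first click
- canister_2: Canister like the first, in the pocket at 2 o'clock: falls at the second click
- canister_3: Canister like the first, in the pocket at 12 o'clock: falls at the third click
- canister_4: Canister, lowest in the magazine above the wheel; must stay in the dispenser
- canister_5: Canister, second in the magazine; must stay in the dispenser
- canister_6: Canister, third in the magazine; must stay in the dispenser
- canister_7: Canister, top of the magazine; must stay in the dispenser
- weight_1: bystander: black cast iron knob weight, 52 wide, 50 high
- mug_tea: bystander: striped mug, 86 wide, 90 high
- tape_clear: bystander: roll of tape, 94 wide, 48 high
- scissors: bystander: blue-handled scissors, 199 long, flat on the table
- ribbon_roll_1: bystander: red ribbon roll, 55 wide, 32 high
- ribbon_roll_3: bystander: yellow ribbon roll, 55 wide, 32 high

How it is judged:
On the way, in this order (a step that is already met when the one before it is completed fails the run):
1. the bowl stands upright on the table under the outlet, let go, before anything is dispensed (horizontal distance between bowl and outlet below 0.03 m and height (world z) of bowl below 0.006 m and angle between bowl's own z axis and vertical below 0.1 rad and contact force between the fingers and bowl below 0.3 N and value of joint wheel below 0.3 rad), for 0.2 s.
2. the first canister lies in the bowl (horizontal distance between canister_1 and bowl below 0.056 m and z of canister_1 in the frame of bowl between -0.005 and 0.07 m and horizontal distance between bowl and outlet below 0.03 m and height (world z) of bowl below 0.006 m and angle between bowl's own z axis and vertical below 0.1 rad), for 0.1 s.
3. the second canister lies in the bowl (horizontal distance between canister_2 and bowl below 0.056 m and z of canister_2 in the frame of bowl between -0.005 and 0.07 m and horizontal distance between bowl and outlet below 0.03 m and height (world z) of bowl below 0.006 m and angle between bowl's own z axis and vertical below 0.1 rad), for 0.1 s.
4. the third canister lies in the bowl (horizontal distance between canister_3 and bowl below 0.056 m and z of canister_3 in the frame of bowl between -0.005 and 0.07 m and horizontal distance between bowl and outlet below 0.03 m and height (world z) of bowl below 0.006 m and angle between bowl's own z axis and vertical below 0.1 rad), for 0.1 s.
At the end, for the whole second after the job is handed in: Canisters 1-3 at rest in the bowl (within 56 mm of its axis, up to 70 mm above its underside); bowl upright on the table (tilt < 0.1 rad), axis within 30 mm of the outlet's; canisters 4-7 still in the dispenser; wheel at its third click (3.00 to 3.28 rad); knob sprung out (pressed < 3 mm) (all of step 4 and horizontal distance between each of canister_1, canister_2 and bowl below 0.056 m and z of canister_1 in the frame of bowl between -0.005 and 0.07 m and z of canister_2 in the frame of bowl between -0.005 and 0.07 m and height (world z) of each of canister_4, canister_5, canister_6, canister_7 above 0.12 m and value of joint wheel between 3 and 3.28 rad and value of joint knob below 0.003 m and linear speed of each of bowl, canister_1, canister_2, canister_3 below 0.02 m/s); the robot touches nothing.
It fails at once if a fourth canister is dispensed (height (world z) of any of canister_4, canister_5, canister_6, canister_7 below 0.12 m).
It fails at once if a canister is spilt beside the bowl ((height (world z) of canister_1 below 0.06 m and horizontal distance between canister_1 and bowl above 0.07 m) or (height (world z) of canister_2 below 0.06 m and horizontal distance between canister_2 and bowl above 0.07 m) or (height (world z) of canister_3 below 0.06 m and horizontal distance between canister_3 and bowl above 0.07 m)).
It fails at once if a bystander is pushed about (moved more than 30 mm) (distance of any of weight_1, mug_tea, tape_clear, scissors, ribbon_roll_1, ribbon_roll_3 from where it was at the start of the episode above 0.03 m).
It also fails if it takes over 64 s, if anything falls off the work surface, if the arm or the gripper's body presses on something with over 40 N, if the wrist force passes 120 N, or if a joint passes its speed limit or range.

## Robot

A 6-joint arm with a two-finger parallel gripper is mounted at the origin on the work surface; the furniture and walls round the work are solid. World frame = base frame: x ahead of the robot, y to its left, z up, the work surface at z = 0. Lengths are in m, angles in rad, forces in N, time in s.
With the tool pointing down it reaches from about 0.4 to 0.925 m from the base axis. Payload 3.4 kg.
Tool frame: the origin (TCP) lies at the centre of the arm's flange, where the gripper is bolted on; the fingertips stand 173 mm ahead of it and the grasp point (between the pads) lies 155 mm ahead of it; z points along the fingers, y is the line along which they close (so a half turn about z gives the same grasp; the last joint's range is limited). The gripper opens to 85 mm and grips with 20 to 120 N. Pads are 22 mm wide; open, the fingers measure 114 mm over their backs; the gripper's body (76 mm by 85 mm) begins 54 mm behind the grasp point. The pads swing forward as they close: fully open they stand 13 mm farther back than shut.
Start: joints at [1.151, 0.307, 1.506, -0, 1.328, -0.073], TCP at [0.195, 0.541, 0.405] pointing down, gripper open.
Joint ranges: [-3.12, 3.12], [-1.05, 2.28], [0.14, 2.33], [-1.42, 4.57], [0.1, 2.73], [-2.68, 2.68]. Speed limits (rad/s): [2.57, 2.57, 3.14, 3.14, 3.14, 3.14].

## Interface

Orientations are given as a unit quaternion [x, y, z, w].
In Python, from cell import arm, imaging gives the robot as it stands.
- The arm moves only by the tool step_arm, never from a script. Its argument "motion" is a list of rows, each a list of 7 numbers: the finger opening in cm, from 0 to 8.54, then the shift along the world's x, y, z in cm, then the turn, a rotation vector about the world's x, y, z in degrees. In form: [[fingers, x, y, z, wx, wy, wz], ...]. A call has 1 to 8 rows; each row is the pose to reach, as a shift and turn from the pose commanded when the call began; what a row does not reach only later rows make up. A row lasts 1/12 s, in which the tool goes at most 41.7 mm and 7.16 degrees, less where a joint would pass 70% of its speed; a pose out of reach is approached as far as the arm can. A call with a gripper value outside its range is refused whole. The fingers move at their own pace and stop on an object; the grip force is fixed at half the most. Time passes only in rows, so rows that repeat a pose let the fingers close. It gives the time, the measured TCP pose, the force, the opening and the grip force at its end, in the units of the state.
- arm.get_state(): the state, without advancing time (a new reading comes with each control period).
- imaging.capture(name): name is "side" or "top"; returns a dict with "color" (384x512x3 uint8, blue, green, red), "mtx" (3x3 intrinsics, pixels), "dist" ([k1, k2, p1, p2, k3] as OpenCV has them; the pictures are not rectified), "world_to_cam" (4x4, takes a point from world to camera coordinates). Camera axes: x right, y down, z forward; pixel columns grow to the right and rows downward; lengths in m; the calibration is good to about 2 mm. A picture is of the moment at which its call begins. There is no depth.
- arm.finish_job(): hands the job in; it is judged then, once.
Trained networks look in the newest picture that a camera, given by its name, has taken for a name from the list of things; names that differ only in an ending like _2 or _b are one class to them, and where a whole thing is asked for, a point or a joint stands for the part that bears it (a point fixed in the world has none). Each returns a list of dicts, best first, with "score" (0 to 1); they miss things now and then, are a little off and sometimes report something else, mostly with a low value. They report only what shows in the picture. A call takes as long as a camera call.
- imaging.find_in(camera, label): "location" ([column, row] in pixels, amid what is visible of it).
- imaging.trace(camera, label): "mask" (384x512 bool, what is visible of it) and "location" ([column, row] in pixels, amid what is visible of it).
The state is a dict: "t": time; "joints": joint angles; "joint_vel": joint speeds; "effort": joint torques, N m; "eef_pos": TCP position; "orientation": TCP orientation; "force": force on the tool from outside, world axes, zero at the start; "moment": the same for the moment, N m; "finger_gap": opening from 0.0 (shut) to 1.0 (fully open); "grasp_force": force on a finger pad.
Only numpy, scipy, OpenCV 4.12 (cv2) and the standard library are available. Lean on these libraries where they do the work, as an engineer would, in place of code of your own. Each camera call takes 0.05 s, during which the arm holds its last target. There are 200 camera calls.

## Working session

There is one attempt and no reset: what is moved stays moved. The work goes in short steps, Python scripts to look and compute and a tool call to move; the robot and the scene stay as the last step left them, time stands still between calls to the robot, and variables do not carry over. Pictures are saved under pics/ and viewed, at most 10 in all, crops included, and the job is handed in when it is done.

Besides the shell and the picture viewer there is one more tool, called after ">>>" as name(argument=value, ...) on one line, values as JSON. step_arm: Moves the arm, as the interface text tells. Its arguments: {"type":"object","properties":{"motion":{"type":"array","items":{"type":"array","items":{"type":"number"}}}},"required":["motion"]}

```bash
mkdir -p pics; ls
cat > h.py <<'E'
import numpy as np, cv2
from cell import arm, imaging
def cap(n,save=None):
    c=imaging.capture(n)
    if save: cv2.imwrite('pics/'+save,c['color'])
    return c
def proj(c,P):
    P=np.atleast_2d(np.array(P,float)); W=np.array(c['world_to_cam'])
    return cv2.projectPoints(P,cv2.Rodrigues(W[:3,:3])[0],W[:3,3],np.array(c['mtx']),np.array(c['dist']))[0][:,0]
def ray(c,uv):
    W=np.array(c['world_to_cam']);R=W[:3,:3]
    p=cv2.undistortPoints(np.array([[uv]],float),np.array(c['mtx']),np.array(c['dist']))[0,0]
    d=R.T@np.array([p[0],p[1],1]); return -R.T@W[:3,3], d/np.linalg.norm(d)
def atz(c,uv,z):
    o,d=ray(c,uv); return o+d*(z-o[2])/d[2]
E
python3 - <<'E'
from h import *
s=cap('side'); t=cap('top')
cv2.imwrite('pics/a.png',cv2.resize(np.vstack([s['color'],t['color']]),(450,600)) if 0 else np.hstack([s['color'],t['color']])[:, :])
cv2.imwrite('pics/s.png',cv2.resize(s['color'],(800,600)));cv2.imwrite('pics/t.png',cv2.resize(t['color'],(800,600)))
for n,c in(('side',s),('top',t)):
    print(n,ray(c,(256,192)))
    for l in ['dispenser','knob_grip','bowl','bowl_handle','outlet','weight_1','mug_tea','tape_clear','scissors','ribbon_roll_1']:
        for r in imaging.find_in(n,l)[:2]: print(n,l,r['score'],np.round(r['location'],1),np.round(atz(c,r['location'],0.03),3))
print(arm.get_state())
E
```

```text
pics
side (array([1.26883276, 0.7227231 , 1.16677528]), array([-0.57500682, -0.4477332 , -0.6847643 ]))
side dispenser 0.69 [295.1 222.2] [0.359 0.197 0.03 ]
side knob_grip 0.57 [277.3 209. ] [0.342 0.104 0.03 ]
side bowl 0.78 [225.7 207.7] [ 0.455 -0.062  0.03 ]
side bowl_handle 0.96 [223.4 208. ] [ 0.462 -0.068  0.03 ]
side outlet 0.96 [296.1 219.5] [0.345 0.193 0.03 ]
side weight_1 0.48 [150.1 189.1] [ 0.559 -0.383  0.03 ]
side mug_tea 0.79 [139.5 176.9] [ 0.534 -0.479  0.03 ]
side mug_tea 0.49 [151.1 187.9] [ 0.552 -0.385  0.03 ]
side tape_clear 0.77 [209.7 158. ] [ 0.26 -0.32  0.03]
side tape_clear 0.41 [294.8 219.2] [0.347 0.188 0.03 ]
side scissors 0.52 [341.7 247.4] [0.363 0.397 0.03 ]
side ribbon_roll_1 0.61 [351.5 291.1] [0.505 0.512 0.03 ]
side ribbon_roll_1 0.6 [376.8 303. ] [0.498 0.6   0.03 ]
top (array([0.11769985, 0.07942933, 1.79685859]), array([ 0.18944912, -0.02401895, -0.98159672]))
top dispenser 0.8 [206.5 176.2] [0.531 0.277 0.03 ]
top dispenser 0.39 [216.1 178. ] [0.523 0.231 0.03 ]
top knob_grip 0.7 [217.1 176.8] [0.529 0.226 0.03 ]
top knob_grip 0.29 [139.1 1
[... 553 characters left out ...]
81 0.03 ]
{'t': 1.1, 'joints': array([ 1.15149026e+00,  3.06817986e-01,  1.50639686e+00, -2.54898649e-06,
        1.32838389e+00, -7.35051831e-02]), 'joint_vel': array([ 0.00010565,  0.00098262, -0.00068611,  0.00093945, -0.00079745,
        0.00018035]), 'effort': array([-9.87179806e-05, -4.57518411e+01, -2.52334195e+01,  1.10452208e-04,
        1.13522281e-03,  1.02315937e-05]), 'eef_pos': array([0.19492878, 0.54096654, 0.40469578]), 'orientation': array([ 1.72039961e-01,  9.85089971e-01, -3.25063932e-06,  4.58172134e-07]), 'force': array([-0.45258817,  0.34272355, -0.1710313 ]), 'moment': array([ 0.0111778 , -0.00758647, -0.00190827]), 'grasp_force': 0.0, 'finger_gap': 0.9994407709716309}
```

View pics/s.png

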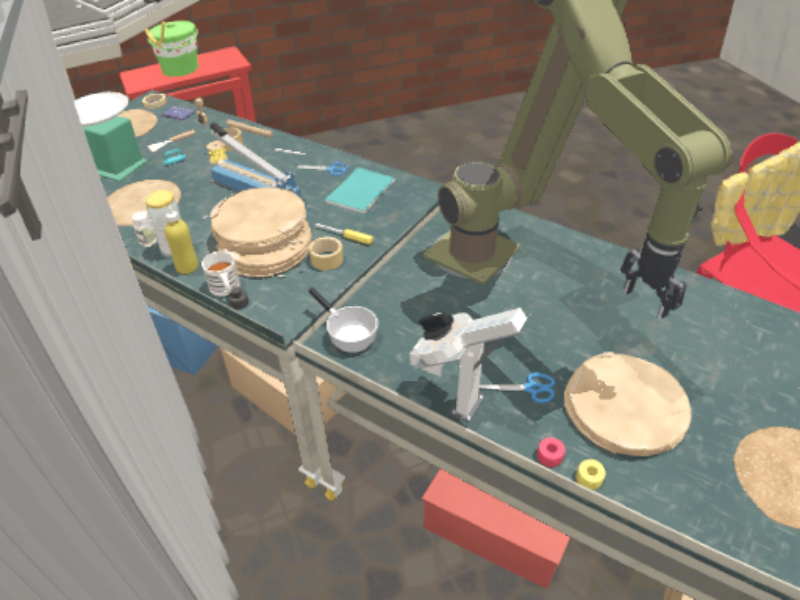

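View pics/t.png

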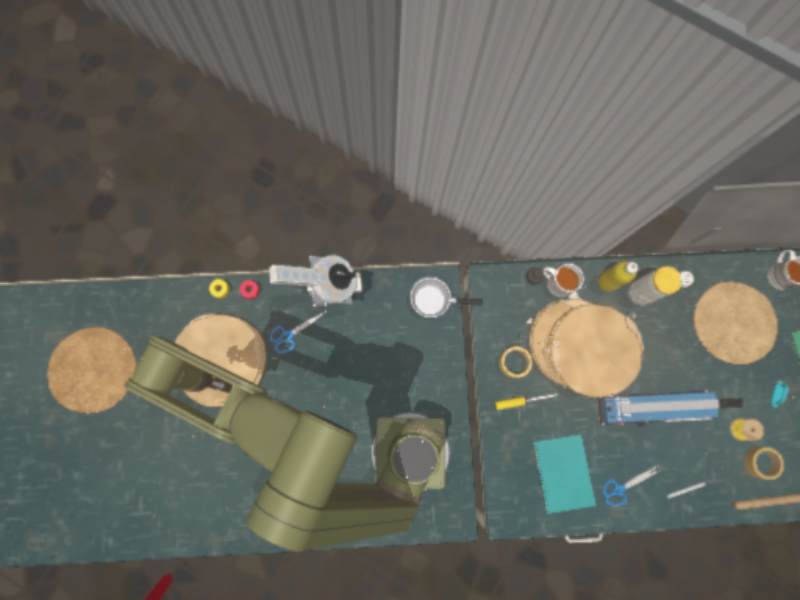

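The side view shows the dispenser near (470,350) in the 800-px picture, with its front facing the bowl at (350,328). The top view shows the dispenser at (335,280), front towards -y, and the bowl at (430,298) with its handle also pointing -y. So the bowl needs to go about 0.2 m in +y. Next I'll zoom in and triangulate.

Run:
```python
from h import *
s=cap('side'); t=cap('top')
a=cv2.resize(s['color'][180:275,190:350],None,fx=5,fy=5,interpolation=2)[:,:800]
cv2.imwrite('pics/s2.png',a)
b=cv2.resize(t['color'][155:215,165:320],None,fx=5,fy=5,interpolation=2)
cv2.imwrite('pics/t2.png',b)
C={'side':s,'top':t};M={}
for n in C:
    for l in ['dispenser','knob_grip','bowl','bowl_handle']:
        r=imaging.trace(n,l)
        if r:
            m=r[0]['mask'];ys,xs=np.nonzero(m);M[n,l]=m
            print(n,l,r[0]['score'],m.sum(),xs.min(),xs.max(),ys.min(),ys.max(),xs.mean(),ys.mean())
np.savez('m.npz',**{a+'-'+b:v for (a,b),v in M.items()})
for l in ['ribbon_roll_1','scissors','weight_1','mug_tea']:
    for r in imaging.trace('top',l)[:2]:
        ys,xs=np.nonzero(r['mask']); print(l,r['score'],[np.round(atz(t,(u,v),0.02)[:2],3) for u,v in ((xs.min(),ys.min()),(xs.max(),ys.max()))])
```

```text
side dispenser 0.66 2309 262 336 198 268 296.47119965352965 223.39584235599827
side knob_grip 0.49 229 269 289 201 217 278.2707423580786 207.75545851528383
side bowl 0.76 819 199 240 185 225 223.34310134310135 208.25274725274724
side bowl_handle 0.66 783 198 240 185 224 223.33844189016602 208.514687100894
top dispenser 0.68 1166 172 229 164 196 204.2744425385935 178.77358490566039
top knob_grip 0.7 189 211 226 169 184 217.95767195767195 176.37037037037038
top bowl 0.92 588 263 308 178 203 277.75 190.53401360544217
top bowl_handle 0.64 624 263 306 177 202 278.0833333333333 190.23557692307693
scissors 0.62 [array([0.398, 0.415]), array([0.323, 0.292])]
weight_1 0.68 [array([ 0.575, -0.36 ]), array([ 0.526, -0.409])]
mug_tea 0.89 [array([ 0.586, -0.42 ]), array([ 0.489, -0.531])]
```

View pics/s2.png

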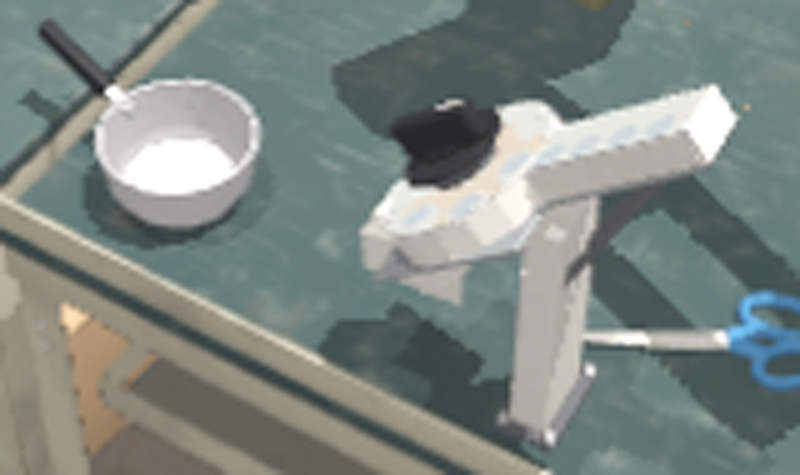

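View pics/t2.png

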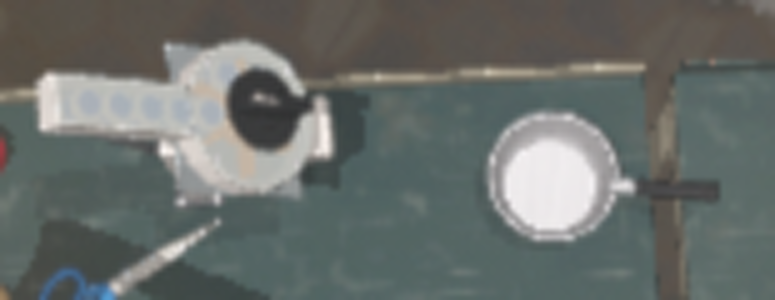

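The side crop shows the knob flange at about (448,150), the spout's lower side edge from (412,285) to (462,305), and the bowl rim. The top crop shows the knob disc at (267,109), magazine dots from (90,105) to (208,110), and the spout front at x≈328. The bowl is upright at (553,177), handle to the right.

```bash
cat > fit.py <<'E'
from h import *
from scipy.optimize import least_squares
s=cap('side'); t=cap('top')
S=lambda u,v:np.array([190+u/5-.4,180+v/5-.4]); T=lambda u,v:np.array([165+u/5-.4,155+v/5-.4])
def tri(a,b):
    (o1,d1),(o2,d2)=ray(s,a),ray(t,b)
    k=np.linalg.lstsq(np.c_[d1,-d2],o2-o1,rcond=None)[0]
    return np.round((o1+k[0]*d1+o2+k[1]*d2)/2,4),np.linalg.norm(o1+k[0]*d1-o2-k[1]*d2)
print('dotTop',tri(S(663,123),T(90,105)),'dotlow',tri(S(545,143),T(182,108)))
print('magTL corner', tri(S(715,87),T(40,75)), tri(S(738,120),T(40,132)))
print('flange',tri(S(445,150),T(265,110)))
print('spout', atz(s,S(412,285),.098),atz(s,S(462,305),.098),atz(t,T(330,158),.098),atz(t,T(327,97),.098))
print('colbase',atz(s,S(512,415),.0),atz(s,S(548,440),.0),atz(s,S(592,370),0))
m=np.load('m.npz')
# bowl: fit rim circle top view (contour), side too
def bowl(p):
    a=np.linspace(0,2*np.pi,60); return np.c_[p[0]+.062*np.cos(a),p[1]+.062*np.sin(a),np.full(60,.055)]
print('bowl top box rim', [atz(t,T(u,v),.055)[:2] for u,v in ((488,177),(622,177),(553,110),(553,243))])
print('bowl side rim', [atz(s,S(u,v),.055)[:2] for u,v in ((95,135),(262,135),(180,77))])
print('handle end', tri(S(48,28),T(718,190)), 'h start',tri(S(112,90),T(640,187)))
E
python3 fit.py
```

```text
dotTop (array([0.4674, 0.3462, 0.3003]), np.float64(0.0029559772704137646)) dotlow (array([0.4792, 0.2756, 0.2503]), np.float64(0.0007402093628678676))
magTL corner (array([0.4771, 0.3783, 0.3561]), np.float64(0.0059141974885823225)) (array([0.4431, 0.3841, 0.3055]), np.float64(0.001318889106527695))
flange (array([0.4887, 0.208 , 0.2108]), np.float64(0.001974876102823206))
spout [0.51577517 0.20167872 0.098     ] [0.51020013 0.23915145 0.098     ] [0.47029331 0.15624873 0.098     ] [0.52832055 0.1607246  0.098     ]
colbase [0.5027044  0.28030087 0.        ] [0.50593147 0.31250824 0.        ] [0.43551421 0.30438042 0.        ]
bowl top box rim [array([0.46424066, 0.0074737 ]), array([ 0.46717225, -0.12028702]), array([ 0.53107391, -0.05385179]), array([ 0.40199182, -0.05504128])]
bowl side rim [array([ 0.50735271, -0.10088143]), array([0.43148868, 0.00185804]), array([ 0.41964271, -0.08997737])]
handle end (array([ 0.4513, -0.206 ,  0.0688]), np.float64(0.008758526029423458)) h start (array([ 0.4572, -0.1351,  0.0452]), np.float64(0.008796380566945717))
```

```bash
cat > ov.py <<'E'
from h import *
import sys
X,Y,yaw,h,k=map(float,sys.argv[1:6])
s=cap('side'); t=cap('top')
c,si=np.cos(np.radians(yaw)),np.sin(np.radians(yaw))
W=lambda P:np.array(P,float)@np.array([[c,si,0],[-si,c,0],[0,0,1]])+[X,Y,0]
n=np.array([-.643,0,.766]);u=np.array([.766,0,.643]);v=np.array([0,1.,0])
a=np.linspace(0,2*np.pi,50)[:,None]
circ=lambda r,d:[0,0,h]+n*d+r*(np.cos(a)*u+np.sin(a)*v)
def rect(x0,x1,w,z):return [[x0,-w,z],[x1,-w,z],[x1,w,z],[x0,w,z],[x0,-w,z]]
L=[(circ(.038,k),(0,0,255)),(rect(-.056-.024,-.056+.024,.025,.098),(0,255,0)),([[.038,-.03,0],[.038,.03,0]],(255,0,255)),
   ([[0,0,h]+n*(k+.015)-u*.035,[0,0,h]+n*(k+.015)+u*.035],(0,255,255)),(circ(.066,.0),(255,0,0)),
   ([[.02,0,.0],[.15,0,0]],(255,255,0))]
ims=[]
for cam,(x0,x1,y0,y1) in((s,(250,345,185,275)),(t,(165,245,155,205))):
    im=cv2.resize(cam['color'][y0:y1,x0:x1],None,fx=5,fy=5,interpolation=2)
    for P,col in L:
        q=(proj(cam,W(P))-[x0,y0]+.4)*5
        cv2.polylines(im,[np.int32(q)],False,col,1)
    ims.append(im)
H=max(i.shape[0] for i in ims); ims=[cv2.copyMakeBorder(i,0,H-i.shape[0],0,0,0) for i in ims]
o=np.hstack(ims); f=min(800/o.shape[1],1); cv2.imwrite(sys.argv[6],cv2.resize(o,None,fx=f,fy=f))
print(o.shape,'origin',W([0,0,0]),'outlet',W([-.056,0,.098]),'flange',W([0,0,h]+n*k),'n',W(n)-[X,Y,0])
E
python3 ov.py 0.4834 0.2404 98 0.173 0.05 pics/o1.png
```

```text
(450, 875, 3) origin [0.4834 0.2404 0.    ] outlet [0.49119369 0.18494499 0.098     ] flange [0.48787442 0.20856288 0.2113    ] n [ 0.0894883  -0.63674237  0.766     ]
```

View pics/o1.png

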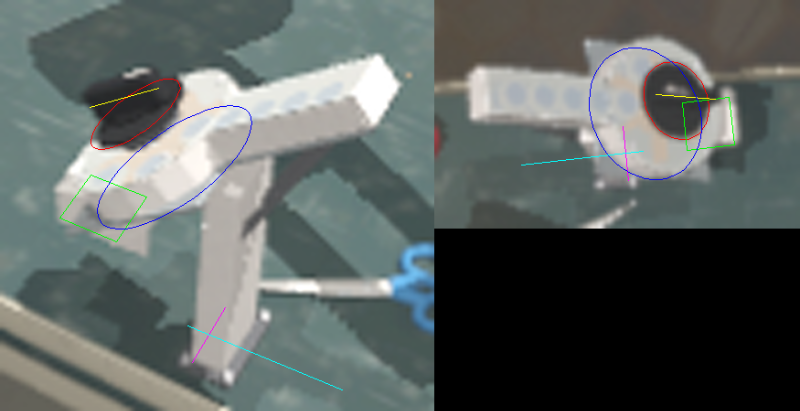

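The overlay matches the flange, but the spout piece at (148,252) sits behind the green outline. I'll zoom in on it to settle the position along the front-back axis.

```bash
sed -e "s/fx=5,fy=5/fx=10,fy=10/; s/\*5$/*10/; s/(250,345,185,275)/(255,303,205,250)/; s/(165,245,155,205)/(195,240,160,200)/" ov.py > ov2.py; python3 ov2.py 0.4824 0.2474 98 0.165 0.06 pics/o2.png
```

```text
(450, 930, 3) origin [0.4824 0.2474 0.    ] outlet [0.49019369 0.19194499 0.098     ] flange [0.4877693  0.20919546 0.21096   ] n [ 0.0894883  -0.63674237  0.766     ]
```

View pics/o2.png

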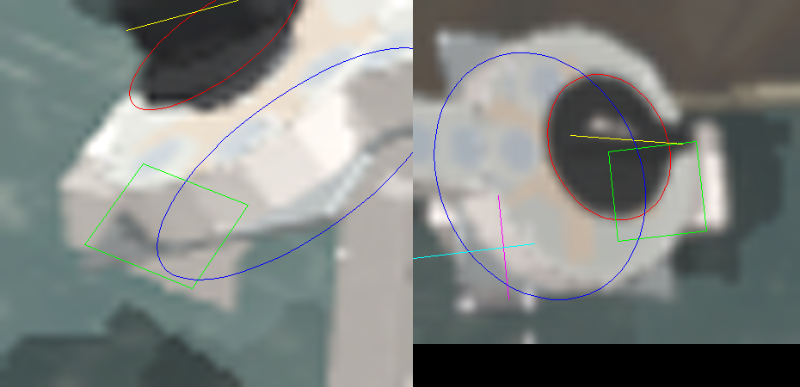

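>>> step_arm(motion=[[8.5,0,-2,5,0,0,-5],[8.5,1,-5,7,0,0,-12],[8.5,2,-9,8,0,0,-19],[8.5,3,-13,8,0,0,-26],[8.5,4,-17,8,0,0,-33],[8.5,5.5,-21,8,0,0,-40],[8.5,7,-25,8,0,0,-47],[8.5,8.5,-29,8,0,0,-54]])

```text
t: 2.77
eef_pos: [0.2768, 0.2568, 0.485]
orientation: [0.602, 0.798, 0.001, 0.0]
force: [0.8, 0.0, 0.7]
finger_gap: 0.997
grasp_force: 0.0
```

>>> step_arm(motion=[[8.5,1.5,-4,0,0,0,-5],[8.5,3,-8,0,0,0,-10],[8.5,5,-12,0,0,0,-15],[8.5,7,-16,0,0,0,-21.4],[8.5,9,-20,0,0,0,-21.4],[8.5,11,-24,0,0,0,-21.4],[8.5,13,-28,0,0,0,-21.4],[8.5,15,-32,0,0,0,-21.4]])

```text
t: 3.43
eef_pos: [0.4181, -0.0453, 0.4851]
orientation: [0.739, 0.674, 0.0, 0.0]
force: [0.6, 1.4, -0.1]
finger_gap: 0.993
grasp_force: 0.0
```

>>> step_arm(motion=[[8.5,1.5,-4,-2,0,0,0],[8.5,2.6,-8,-4,0,0,0],[8.5,2.6,-10.4,-6,0,0,0],[8.5,2.6,-10.4,-9,0,0,0],[8.5,2.6,-10.4,-12,0,0,0],[8.5,2.6,-10.4,-14,0,0,0],[8.5,2.6,-10.4,-14,0,0,0]])

```text
t: 4.02
eef_pos: [0.442, -0.1468, 0.3407]
orientation: [0.739, 0.674, -0.002, -0.004]
force: [-0.7, 0.6, 0.1]
finger_gap: 0.996
grasp_force: 0.0
```

Run:
```python
from h import *
s0=cv2.resize(cv2.imread('pics/s.png'),(512,384),interpolation=cv2.INTER_AREA);t0=cv2.resize(cv2.imread('pics/t.png'),(512,384),interpolation=cv2.INTER_AREA)
s=cap('side');t=cap('top')
P=lambda bx,by,a,r,z:(bx+r*np.cos(a),by+r*np.sin(a),z)
from scipy.optimize import least_squares
# observed: side handle end/start, top handle end/start ; rim extremes centre
S=lambda u,v:[190+u/5-.4,180+v/5-.4]; T=lambda u,v:[165+u/5-.4,155+v/5-.4]
an=np.linspace(0,2*np.pi,400)
def res(p):
    bx,by,a=p; out=[]
    H=[P(bx,by,a,r,.060+(r-.113)*np.tan(np.radians(15))) for r in (.156,.080)]
    out+=list((proj(s,H)-[S(43,24),S(108,92)]).ravel())+list((proj(t,H)-[T(719,190),T(638,187)]).ravel())
    R=np.c_[bx+.062*np.cos(an),by+.062*np.sin(an),np.full(400,.055)]
    q=proj(t,R); out+=list(np.array([q[:,0].min()-T(488,0)[0],q[:,0].max()-T(620,0)[0],q[:,1].min()-T(0,109)[1],q[:,1].max()-T(0,243)[1]]))
    q=proj(s,R); out+=list(np.array([q[:,0].min()-S(95,0)[0],q[:,0].max()-S(262,0)[0],q[:,1].min()-S(0,77)[1]]))
    return np.array(out)
r=least_squares(res,[.467,-.053,np.radians(-95)],loss='soft_l1')
print(r.x[:2],np.degrees(r.x[2]),np.round(r.fun,1)); bx,by,a=r.x
print('handle',P(bx,by,a,.113,.06),'r120',P(bx,by,a,.12,.06)); print(arm.get_state()['eef_pos'])
t2=cv2.resize(t['color'][150:220,240:340],None,fx=4,fy=4);s2=cv2.resize(s['color'][150:230,190:290],None,fx=4,fy=4)
cv2.imwrite('pics/g.png',np.hstack([cv2.copyMakeBorder(t2,0,40,0,0,0),s2]))
```

```text
[ 0.46685637 -0.05307747] -95.58059683680737 [-0.6 -0.1 -0.3 -1.2 -0.4  0.4 -0.7 -0.1 -0.3 -0.7  0.6 -0.6  0.2 -0.8
 -0.4]
handle (np.float64(0.45586759013760114), np.float64(-0.16554189655254564), 0.06) r120 (np.float64(0.45518686910833567), np.float64(-0.17250871927745517), 0.06)
[ 0.44389821 -0.14714954  0.34455844]
```

>>> step_arm(motion=[[8.5,1.1,-2.6,0,0,0,0],[8.5,1.1,-2.6,-3,0,0,0],[8.5,1.1,-2.6,-6,0,0,0],[8.5,1.1,-2.6,-9,0,0,0],[8.5,1.1,-2.6,-11,0,0,0],[8.5,1.1,-2.6,-12,0,0,0],[8.5,1.1,-2.6,-12.5,0,0,0],[8.5,1.1,-2.6,-12.5,0,0,0]])

```text
t: 4.78
eef_pos: [0.4558, -0.1733, 0.2203]
orientation: [0.738, 0.674, 0.0, 0.001]
force: [0.2, -0.6, 0.4]
finger_gap: 0.999
grasp_force: 0.0
```

>>> step_arm(motion=[[3,0,0,-0.3,0,0,0],[1,0,0,-0.3,0,0,0],[0.5,0,0,-0.3,0,0,0],[0.5,0,0,-0.3,0,0,0],[0.5,0,0,-0.3,0,0,0],[0.5,0,0,-0.3,0,0,0],[0.5,0,0,-0.3,0,0,0]])

```text
t: 5.37
eef_pos: [0.4551, -0.1732, 0.2171]
orientation: [0.739, 0.674, 0.0, 0.0]
force: [-0.5, -0.4, 2.4]
finger_gap: 0.15
grasp_force: 62.0
```

>>> step_arm(motion=[[0.5,0,0,0.7,0,0,0],[0.5,0,1,1.2,0,0,0],[0.5,0.5,3,1.2,0,0,1.5],[0.5,1,5.5,1.2,0,0,3],[0.5,1.5,8,1.2,0,0,4.5],[0.5,2,10.5,1.2,0,0,6],[0.5,2.5,12.5,1.2,0,0,7],[0.5,2.5,12.5,1.2,0,0,7]])

```text
t: 6.03
eef_pos: [0.4801, -0.0447, 0.2291]
orientation: [0.695, 0.719, 0.001, -0.0]
force: [-0.2, -0.3, -1.2]
finger_gap: 0.152
grasp_force: 61.5
```

>>> step_arm(motion=[[0.5,0.4,1.5,0,0,0,1],[0.5,0.9,3.5,0,0,0,2.5],[0.5,1.4,6,0,0,0,4],[0.5,1.9,8.5,0,0,0,5],[0.5,2.4,11,0,0,0,6],[0.5,2.6,12.5,0,0,0,6.6],[0.5,2.6,12.5,0,0,0,6.6]])

```text
t: 6.62
eef_pos: [0.5062, 0.0793, 0.229]
orientation: [0.652, 0.758, 0.001, 0.0]
force: [0.7, 0.2, -2.0]
finger_gap: 0.15
grasp_force: 61.5
```

Run:
```python
from h import *
t=cap('top');s=cap('side')
t2=cv2.resize(t['color'][150:210,170:260],None,fx=5,fy=5,interpolation=2);s2=cv2.resize(s['color'][180:265,225:300],None,fx=5,fy=5,interpolation=2)
cv2.imwrite('pics/g.png',np.hstack([cv2.copyMakeBorder(t2,0,s2.shape[0]-t2.shape[0],0,0,0),s2])[:,:])
S=arm.get_state();print(S['eef_pos'],S['force'],S['moment'])
```

```text
[0.50553425 0.0772202  0.22879258] [-0.46629044 -0.25549683 -1.0364949 ] [-0.18111178 -0.02100313 -0.05735625]
```

View pics/g.png

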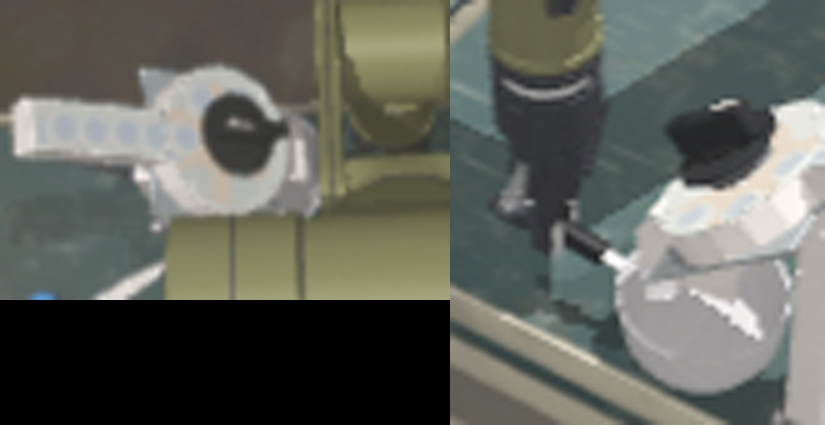

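The bowl hangs level under the spout with its handle towards the dispenser's front, and nothing is touching. I'll lower and release.

>>> step_arm(motion=[[0.5,0,0,-0.5,0,0,0],[0.5,0,0,-0.9,0,0,0],[0.5,0,0,-1.2,0,0,0],[0.5,0,0,-1.25,0,0,0],[0.5,0,0,-1.25,0,0,0],[2.5,0,0,-1.25,0,0,0],[4,0,0,-1.25,0,0,0],[4,0,0,-1.25,0,0,0]])

```text
t: 7.38
eef_pos: [0.5059, 0.0765, 0.216]
orientation: [0.654, 0.757, 0.0, -0.0]
force: [0.1, -0.1, -0.1]
finger_gap: 0.465
grasp_force: 0.0
```

>>> step_arm(motion=[[4,0,0,3,0,0,0],[4,0,0,7,0,0,0],[4,0,-3,10,0,0,0],[4,0,-6,13,0,0,0],[4,0,-9,16,0,0,0],[4,0,-12,19,0,0,0],[4,0,-15,21,0,0,0],[4,0,-15,21,0,0,0]])

```text
t: 8.05
eef_pos: [0.5075, -0.078, 0.4314]
orientation: [0.655, 0.756, 0.001, 0.006]
force: [1.3, -0.1, 0.0]
finger_gap: 0.469
grasp_force: 0.0
```

Run:
```python
from h import *
t=cap('top');s=cap('side')
t2=cv2.resize(t['color'][150:210,195:260],None,fx=6,fy=6,interpolation=2);s2=cv2.resize(s['color'][195:265,245:313],None,fx=6,fy=6,interpolation=2)
an=np.linspace(0,2*np.pi,60)
for dy,col in ((.196,(0,0,255)),):
    R=np.c_[.489+.062*np.cos(an),dy+.062*np.sin(an),np.full(60,.055)]
    cv2.polylines(t2,[np.int32((proj(t,R)-[195,150]+.4)*6)],True,col,1)
    cv2.polylines(s2,[np.int32((proj(s,R)-[245,195]+.4)*6)],True,col,1)
cv2.imwrite('pics/g2.png',np.hstack([cv2.copyMakeBorder(t2,0,s2.shape[0]-t2.shape[0],0,0,0),s2]))
S=arm.get_state();print(S['eef_pos'],S['joints'])
```

```text
[ 0.50600298 -0.0743624   0.42707083] [-2.28672186e-01  1.99784068e-01  1.60014758e+00  3.96845207e-04
  1.33925178e+00 -3.72078998e-01]
```

View pics/g2.png

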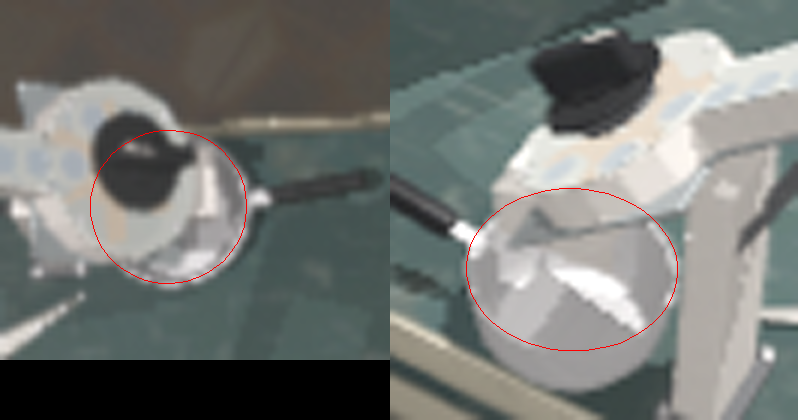

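The bowl now stands under the spout, with its rim about 4 mm towards -y of my red target circle, so at y≈0.192. Next I'll tilt the tool 40° onto the knob axis at a standoff.

>>> step_arm(motion=[[4,0,1.5,0,6,0.8,0],[4,0,3,0,12,1.7,0],[4,0.2,5,0,18,2.5,0],[4,0.3,7,0,24,3.4,0],[4,0.4,9,-1,30,4.2,0],[4,0.5,11,-2,36,5,0],[4,0.5,12.2,-2.2,39.6,5.6,0],[4,0.5,12.2,-2.2,39.6,5.6,0]])

```text
t: 8.82
eef_pos: [0.5096, 0.0513, 0.401]
orientation: [0.614, 0.71, 0.224, -0.262]
force: [0.6, 0.2, -0.9]
finger_gap: 0.469
grasp_force: 0.0
```

```bash
cat > st.py <<'E'
from h import *
from scipy.spatial.transform import Rotation as R
F=np.array([.488,.2088,.211]);n=np.array([.0895,-.6367,.766]);v=np.array([.99,.139,0]);u=np.cross(n,v)
S=arm.get_state();p=S['eef_pos'];M=R.from_quat(S['orientation']).as_matrix();f=S['force']
print('t',S['t'],'p',p.round(4),'z',M[:,2].round(3),'y',M[:,1].round(3),'j',S['joints'].round(2),'gap',S['finger_gap'])
d=p-F;print('dist n,v,u',np.round([d@n,d@v,d@u],4),'force n,v,u',np.round([f@n,f@v,f@u],1),'mom_n',S['moment']@n)
print('turn of tool y from v about -n deg',np.degrees(np.arctan2(-(np.cross(v,M[:,1])@n),v@M[:,1])))
E
python3 st.py
```

```text
t 8.8167 p [0.5096 0.0513 0.401 ] z [-0.098  0.64  -0.762] y [ 0.989  0.146 -0.004] j [-0.22  0.3   1.66  0.65  1.5  -0.52] gap 0.46857981429861817
dist n,v,u [ 0.2477 -0.0006  0.0003] force n,v,u [-0.7  0.6 -0.5] mom_n 0.03977507069132606
turn of tool y from v about -n deg -0.16840266033996035
```

>>> step_arm(motion=[[4,-0.2,1.5,-1.8,0,0,0],[4,-0.4,3,-3.6,0,0,0],[4,-0.5,3.8,-4.6,0,0,0],[4,-0.6,4.3,-5.1,0,0,0],[4,-0.6,4.5,-5.4,0,0,0],[4,-0.6,4.5,-5.4,0,0,0]])

```text
t: 9.32
eef_pos: [0.5046, 0.0944, 0.3497]
orientation: [0.614, 0.712, 0.224, -0.258]
force: [-0.0, 0.4, 0.2]
finger_gap: 0.469
grasp_force: 0.0
```

```bash
python3 st.py
python3 - <<'E'
from h import *
t=cap('top');s=cap('side')
cv2.imwrite('pics/k.png',np.hstack([cv2.resize(c['color'][y:y+50,x:x+50],None,fx=8,fy=8,interpolation=2) for c,x,y in ((t,195,150),(s,255,180))]))
E
```

```text
t 9.3167 p [0.5046 0.0944 0.3497] z [-0.092  0.636 -0.766] y [0.989 0.146 0.003] j [-0.14  0.34  1.75  0.68  1.35 -0.55] gap 0.4689050540355671
dist n,v,u [0.1805 0.0006 0.0006] force n,v,u [-0.1  0.   0.4] mom_n 0.008650001984589867
turn of tool y from v about -n deg -0.3864866264079047
```

View pics/k.png

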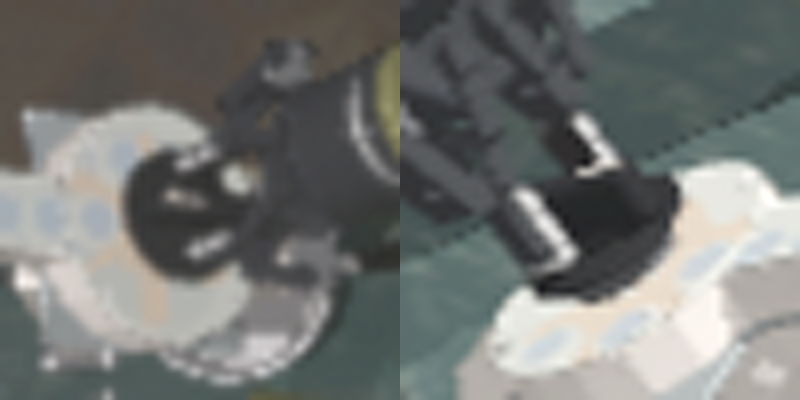

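The fingertips straddle the wing: in the top view the pads are at (190,155) and (210,245), with the wing stripe centred at (185,200). I'll grip now.

>>> step_arm(motion=[[3,0,0,0,0,0,0],[2,0,0,0,0,0,0],[0.8,0,0,0,0,0,0],[0.8,0,0,0,0,0,0],[0.8,0,0,0,0,0,0],[0.8,0,0,0,0,0,0]])

```text
t: 9.92
eef_pos: [0.5041, 0.0933, 0.3507]
orientation: [0.614, 0.711, 0.224, -0.258]
force: [-4.5, -4.5, 3.5]
finger_gap: 0.175
grasp_force: 60.9
```

```bash
python3 st.py
```

```text
t 9.9167 p [0.5041 0.0933 0.3507] z [-0.091  0.636 -0.766] y [0.989 0.145 0.003] j [-0.14  0.34  1.75  0.68  1.35 -0.55] gap 0.17528575298399618
dist n,v,u [ 1.82e-01 -1.00e-04  4.00e-04] force n,v,u [ 5.1 -5.1 -0.7] mom_n -0.08024728904124918
turn of tool y from v about -n deg -0.36307238448764767
```

>>> step_arm(motion=[[0.8,-0.07,0.2,-0.25,0,0,0],[0.8,-0.1,0.38,-0.46,0,0,0],[0.8,-0.1,0.5,-0.6,0,0,0],[0.8,-0.1,0.5,-0.6,0,0,0]])

```text
t: 10.25
eef_pos: [0.5034, 0.0981, 0.3449]
orientation: [0.614, 0.711, 0.225, -0.257]
force: [-3.6, -6.6, 6.4]
finger_gap: 0.173
grasp_force: 61.4
```

```bash
python3 st.py
```

```text
t 10.25 p [0.5034 0.0981 0.3449] z [-0.091  0.636 -0.767] y [0.989 0.145 0.003] j [-0.13  0.34  1.76  0.69  1.33 -0.55] gap 0.17313438430113456
dist n,v,u [ 0.1744 -0.0002  0.0005] force n,v,u [ 8.8 -4.5 -0.5] mom_n -0.10194576315375678
turn of tool y from v about -n deg -0.3849379279863789
```

>>> step_arm(motion=[[0.8,-0.05,0.03,-0.03,-0.5,3.2,-3.8],[0.8,-0.05,0.03,-0.03,-1.0,7.0,-8.4],[0.8,-0.05,0.03,-0.03,-1.6,11.5,-13.8],[0.8,-0.05,0.03,-0.03,-2.2,15.9,-19.1],[0.8,-0.05,0.03,-0.03,-2.8,20.0,-24.1]])

```text
t: 10.67
eef_pos: [0.5011, 0.0983, 0.345]
orientation: [0.785, 0.517, 0.144, -0.311]
force: [-11.0, -11.0, 14.8]
finger_gap: 0.17
grasp_force: 62.5
```

```bash
python3 st.py
```

```text
t 10.6667 p [0.5011 0.0983 0.345 ] z [-0.096  0.636 -0.766] y [ 0.901 -0.272 -0.339] j [-0.13  0.34  1.76  0.69  1.34  0.  ] gap 0.17006954028799726
dist n,v,u [ 0.1742 -0.0024  0.001 ] force n,v,u [ 17.3 -12.4   2.3] mom_n 0.18869799007543597
turn of tool y from v about -n deg 31.350830329946348
```

>>> step_arm(motion=[[0.8,-0.15,0.02,0.02,-0.5,3.8,-4.6],[0.8,-0.2,0.05,0.05,-1.1,7.6,-9.2],[0.8,-0.25,0.08,0.09,-1.7,12,-14.5],[0.8,-0.32,0.11,0.13,-2.2,15.5,-18.7],[0.8,-0.37,0.14,0.16,-2.6,18.5,-22.2],[0.8,-0.37,0.14,0.16,-2.6,18.5,-22.2]])

```text
t: 11.17
eef_pos: [0.498, 0.0997, 0.3467]
orientation: [0.889, 0.305, 0.063, -0.336]
force: [-6.7, -9.4, 10.6]
finger_gap: 0.17
grasp_force: 62.0
```

```bash
python3 st.py
```

```text
t 11.1667 p [0.498  0.0997 0.3467] z [-0.093  0.636 -0.766] y [ 0.584 -0.588 -0.56 ] j [-0.13  0.33  1.77  0.69  1.33  0.51] gap 0.16994390026801828
dist n,v,u [ 0.1742 -0.0053  0.0034] force n,v,u [13.5 -7.9  0.4] mom_n -0.05303571496480161
turn of tool y from v about -n deg 60.25537804352363
```

>>> step_arm(motion=[[2,0,0,0,0,0,0],[4,0,0,0,0,0,0],[4,0,0,0,0,0,0],[4,0.1,-0.76,0.92,0,0,0],[4,0.52,-0.42,1.15,0,0,0],[4,0.52,-0.42,1.15,0,0,0],[4,0.52,-0.42,1.15,0,0,0],[4,0.52,-0.42,1.15,0,0,0]])

```text
t: 11.83
eef_pos: [0.5047, 0.0966, 0.3567]
orientation: [0.889, 0.305, 0.064, -0.336]
force: [-0.4, 0.2, 0.1]
finger_gap: 0.468
grasp_force: 0.0
```

```bash
python3 st.py
cat > cn.py <<'E'
from h import *
for n in('side','top'):
    c=cap(n)
    b=imaging.find_in(n,'bowl')[:1]
    print(n,'bowl',[(r['score'],np.round(r['location'],1)) for r in b])
    for r in imaging.find_in(n,'canister_1'): print(n,round(r['score'],2),np.round(r['location'],1),np.round(atz(c,r['location'],.02)[:2],3))
E
python3 cn.py
```

```text
t 11.8333 p [0.5047 0.0966 0.3567] z [-0.091  0.637 -0.766] y [ 0.586 -0.587 -0.558] j [-0.14  0.33  1.74  0.69  1.36  0.52] gap 0.4683335717930259
dist n,v,u [0.1845 0.001  0.0068] force n,v,u [-0.  -0.3  0.2] mom_n -0.012067468523281572
turn of tool y from v about -n deg 60.08425538828948
side bowl [(0.56, array([279.6, 204.2]))]
side 0.33 [139.1 176.8] [ 0.529 -0.491]
top bowl []
```

```bash
cat > bl.py <<'E'
from h import *
for n,(x0,x1,y0,y1) in (('side',(256,296,228,262)),('top',(208,245,165,205))):
    c=cap(n)['color'][y0:y1,x0:x1].astype(int); m=(c[...,0]-c[...,2]>25); ys,xs=np.nonzero(m)
    print(n,m.sum(),sorted(zip(xs+x0,ys+y0))[:40])
E
python3 bl.py
```

```text
side 8 [(np.int64(277), np.int64(240)), (np.int64(277), np.int64(241)), (np.int64(277), np.int64(242)), (np.int64(277), np.int64(243)), (np.int64(278), np.int64(240)), (np.int64(278), np.int64(241)), (np.int64(278), np.int64(242)), (np.int64(278), np.int64(243))]
top 3 [(np.int64(224), np.int64(194)), (np.int64(224), np.int64(195)), (np.int64(225), np.int64(195))]
```

Blue canister pixels now show inside the bowl at side (277,242) and top (224,194), so canister 1 has landed. On to click 2.

>>> step_arm(motion=[[3,-0.12,-0.02,0,0,0,0],[2,-0.15,-0.02,0,0,0,0],[0.8,-0.15,-0.02,0,0,0,0],[0.8,-0.15,-0.02,0,0,0,0],[0.8,-0.15,-0.02,0,0,0,0],[0.8,-0.15,-0.02,0,0,0,0]])

```text
t: 12.73
eef_pos: [0.5033, 0.0961, 0.3571]
orientation: [0.889, 0.305, 0.065, -0.336]
force: [-1.5, -1.9, 1.5]
finger_gap: 0.172
grasp_force: 60.4
```

```bash
python3 st.py
```

```text
t 12.7333 p [0.5033 0.0961 0.3571] z [-0.09   0.637 -0.766] y [ 0.586 -0.588 -0.558] j [-0.14  0.33  1.75  0.68  1.36  0.52] gap 0.17244568411812145
dist n,v,u [ 0.185  -0.0005  0.0068] force n,v,u [ 2.2 -1.7 -0.4] mom_n -0.03965789257674714
turn of tool y from v about -n deg 60.07586220786877
```

>>> step_arm(motion=[[0.8,-0.03,0.25,-0.3,0,0,0],[0.8,-0.06,0.5,-0.6,0,0,0],[0.8,-0.1,0.7,-0.84,0,0,0],[0.8,-0.1,0.7,-0.84,0,0,0]])

```text
t: 13.07
eef_pos: [0.5026, 0.1022, 0.3502]
orientation: [0.889, 0.306, 0.065, -0.335]
force: [-4.5, -14.0, 15.6]
finger_gap: 0.17
grasp_force: 62.9
```

```bash
python3 st.py
```

```text
t 13.0667 p [0.5026 0.1022 0.3502] z [-0.09   0.636 -0.767] y [ 0.588 -0.587 -0.556] j [-0.13  0.33  1.76  0.69  1.34  0.51] gap 0.17023350697614117
dist n,v,u [ 0.1758 -0.0004  0.0071] force n,v,u [20.5 -6.4 -0.1] mom_n -0.09533415463980127
turn of tool y from v about -n deg 59.95353441443175
```

>>> step_arm(motion=[[0.8,-0.05,-0.03,0.04,-0.5,3.2,-3.8],[0.8,-0.08,-0.04,0.04,-1.1,7.6,-9.2],[0.8,-0.08,-0.04,0.04,-1.7,12.1,-14.6],[0.8,-0.08,-0.04,0.04,-2.3,16.6,-19.9],[0.8,-0.08,-0.04,0.04,-3,21,-25.3],[0.8,-0.08,-0.04,0.04,-3.6,25.5,-30.6],[0.8,-0.08,-0.04,0.04,-4.2,30,-36],[0.8,-0.08,-0.04,0.04,-4.9,34.4,-41.4]])

```text
t: 13.73
eef_pos: [0.5022, 0.102, 0.3502]
orientation: [0.93, -0.134, -0.095, -0.328]
force: [-1.7, -9.7, 12.9]
finger_gap: 0.173
grasp_force: 62.3
```

```bash
python3 st.py; python3 bl.py
```

```text
t 13.7333 p [0.5022 0.102  0.3502] z [-0.088  0.636 -0.767] y [-0.312 -0.748 -0.585] j [-0.13  0.33  1.76  0.69  1.33  1.46] gap 0.1732797993912282
dist n,v,u [ 0.1759 -0.0008  0.007 ] force n,v,u [15.9 -3.   1.2] mom_n -0.07280450564348442
turn of tool y from v about -n deg 114.39230915753676
side 8 [(np.int64(277), np.int64(240)), (np.int64(277), np.int64(241)), (np.int64(277), np.int64(242)), (np.int64(277), np.int64(243)), (np.int64(278), np.int64(240)), (np.int64(278), np.int64(241)), (np.int64(278), np.int64(242)), (np.int64(278), np.int64(243))]
top 3 [(np.int64(224), np.int64(194)), (np.int64(224), np.int64(195)), (np.int64(225), np.int64(195))]
```

>>> step_arm(motion=[[0.8,0,0,0,-0.5,3.6,-4.3],[0.8,0,0,0,-0.5,3.6,-4.3],[2,0,0,0,-0.5,3.6,-4.3],[4,0,0,0,-0.5,3.6,-4.3],[4,0,0,0,-0.5,3.6,-4.3],[4,0.1,-0.64,0.77,-0.5,3.6,-4.3],[4,0.1,-0.64,0.77,-0.5,3.6,-4.3],[4,0.1,-0.64,0.77,-0.5,3.6,-4.3]])

```text
t: 14.5
eef_pos: [0.5028, 0.0964, 0.357]
orientation: [0.923, -0.177, -0.111, -0.324]
force: [0.1, 0.2, -0.0]
finger_gap: 0.469
grasp_force: 0.0
```

```bash
python3 st.py; python3 bl.py
python3 - <<'E'
from h import *
t=cap('top');s=cap('side')
cv2.imwrite('pics/k2.png',np.hstack([cv2.resize(c['color'][y:y+50,x:x+50],None,fx=8,fy=8,interpolation=2) for c,x,y in ((t,200,158),(s,255,218))]))
# same pixels in g2-time frames: side crop saved (x6, 245,195)
g=cv2.imread('pics/g2.png')[:,390:]; c=g[3::6,3::6].astype(int); m=c[...,0]-c[...,2]>25; ys,xs=np.nonzero(m); print('before',[(x+245,y+195) for x,y in zip(xs,ys) if y+195>=228][:20])
E
```

```text
t 14.5 p [0.5028 0.0964 0.357 ] z [-0.09   0.637 -0.766] y [-0.399 -0.728 -0.558] j [-0.14  0.33  1.75  0.69  1.36  1.56] gap 0.46945987361033137
dist n,v,u [ 0.1847 -0.0009  0.007 ] force n,v,u [-0.1  0.1  0.1] mom_n -0.018275362550676005
turn of tool y from v about -n deg 119.7423306722708
side 20 [(np.int64(274), np.int64(243)), (np.int64(274), np.int64(244)), (np.int64(274), np.int64(245)), (np.int64(274), np.int64(246)), (np.int64(274), np.int64(247)), (np.int64(274), np.int64(248)), (np.int64(274), np.int64(249)), (np.int64(274), np.int64(250)), (np.int64(275), np.int64(242)), (np.int64(275), np.int64(243)), (np.int64(275), np.int64(244)), (np.int64(275), np.int64(245)), (np.int64(275), np.int64(246)), (np.int64(277), np.int64(240)), (np.int64(277), np.int64(241)), (np.int64(277), np.int64(242)), (np.int64(278), np.int64(240)), (np.int64(278), np.int64(241)), (np.int64(278), np.int64(242)), (np.int64(278), np.int64(243))]
top 3 [(np.int64(224), np.int64(194)), (np.int64(224), np.int64(195)), (np.int64(225), np.int64(195))]
before []
```

View pics/k2.png

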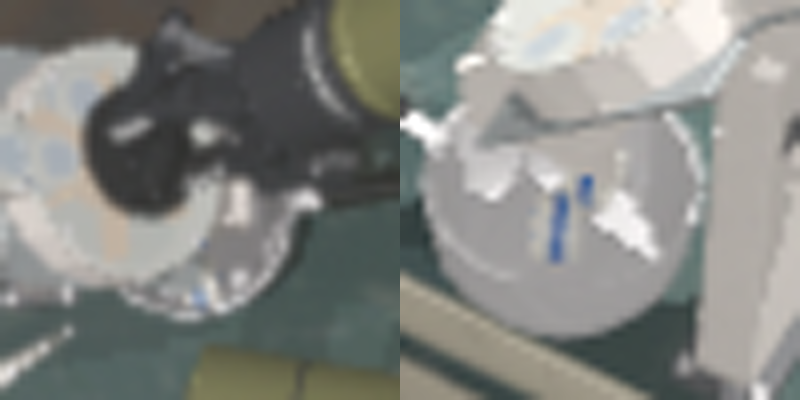

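The last picture shows two blue bands inside the bowl, at (585,190) and (560,230) in the side crop, so two canisters are in. Click 3: joint 6 will end at about 2.55, inside its range.

>>> step_arm(motion=[[3,0,0,0,0,0,0],[2,0,0,0,0,0,0],[0.8,0,0,0,0,0,0],[0.8,0,0,0,0,0,0],[0.8,0,0,0,0,0,0],[0.8,-0.03,0.25,-0.3,0,0,0],[0.8,-0.07,0.5,-0.6,0,0,0],[0.8,-0.1,0.67,-0.8,0,0,0]])

```text
t: 15.37
eef_pos: [0.5019, 0.1026, 0.3496]
orientation: [0.923, -0.177, -0.11, -0.324]
force: [-5.0, -26.9, 31.4]
finger_gap: 0.175
grasp_force: 65.8
```

```bash
python3 st.py
```

```text
t 15.3667 p [0.5019 0.1026 0.3496] z [-0.089  0.636 -0.766] y [-0.398 -0.728 -0.558] j [-0.13  0.33  1.76  0.69  1.33  1.56] gap 0.1751419111656924
dist n,v,u [ 0.175  -0.001   0.0071] force n,v,u [40.7 -8.7  0.3] mom_n -0.11677504781095932
turn of tool y from v about -n deg 119.68623325559892
```

>>> step_arm(motion=[[0.8,-0.05,-0.06,0.08,-0.5,3.2,-3.8],[0.8,-0.06,-0.08,0.09,-1.1,7.6,-9.2],[0.8,-0.06,-0.08,0.09,-1.7,12.1,-14.6],[0.8,-0.06,-0.08,0.09,-2.3,16.6,-19.9],[0.8,-0.06,-0.08,0.09,-3,21,-25.3],[0.8,-0.06,-0.08,0.09,-3.6,25.5,-30.6],[0.8,-0.06,-0.08,0.09,-4.2,30,-36],[0.8,-0.06,-0.08,0.09,-5,35.7,-42.9]])

```text
t: 16.03
eef_pos: [0.5018, 0.1021, 0.3504]
orientation: [0.739, -0.58, -0.246, -0.238]
force: [0.9, -4.4, 6.3]
finger_gap: 0.175
grasp_force: 61.3
```

```bash
python3 st.py
```

```text
t 16.0333 p [0.5018 0.1021 0.3504] z [-0.088  0.638 -0.765] y [-0.975 -0.213 -0.066] j [-0.13  0.33  1.76  0.69  1.33  2.51] gap 0.1746784309671748
dist n,v,u [ 0.176  -0.0011  0.0072] force n,v,u [7.7 0.3 0.6] mom_n -0.008701886034395888
turn of tool y from v about -n deg 174.25542216264083
```

>>> step_arm(motion=[[0.8,0,0,0,-0.3,2,-2.4],[0.8,0,0,0,-0.3,2,-2.4],[0.8,0,0,0,-0.3,2,-2.4],[2,0,0,0,-0.3,2,-2.4],[4,0,0,0,-0.3,2,-2.4],[4,0,0,0,-0.3,2,-2.4],[4,0.1,-0.9,1.1,-0.3,2,-2.4],[4,0.2,-1.8,2.2,-0.3,2,-2.4]])

```text
t: 16.7
eef_pos: [0.5026, 0.0845, 0.371]
orientation: [0.724, -0.598, -0.254, -0.23]
force: [0.6, 0.1, -0.1]
finger_gap: 0.466
grasp_force: 0.0
```

>>> step_arm(motion=[[4,0.2,-1.6,1.9,0,0,0],[4,0.4,-3.2,3.8,0,0,0],[4,0.7,-5,6,0,0,0],[4,0.9,-6.4,7.7,0,0,0],[4,0.9,-6.4,7.7,0,0,0],[4,0.9,-6.4,7.7,0,0,0],[4,0.9,-6.4,7.7,0,0,0]])

```text
t: 17.28
eef_pos: [0.5116, 0.0206, 0.4476]
orientation: [0.724, -0.598, -0.254, -0.23]
force: [-1.4, 0.3, 0.3]
finger_gap: 0.47
grasp_force: 0.0
```

```bash
python3 st.py; python3 bl.py
cat > kn.py <<'E'
from h import *
for n in('side','top'):
    c=cap(n); r=imaging.trace(n,'knob_grip')
    if not r: continue
    m=r[0]['mask']; ys,xs=np.nonzero(m); print(n,r[0]['score'],m.sum(),xs.min(),xs.max(),ys.min(),ys.max(),xs.mean(),ys.mean())
    g=c['color'].min(2); b=[(x,y,int(g[y,x])) for x,y in zip(xs,ys) if g[y,x]>110]; print('stripe',np.mean(b,0) if b else None,len(b))
    s=imaging.trace(n,'bowl')
    if s: ys,xs=np.nonzero(s[0]['mask']); print('bowl',s[0]['score'],xs.min(),xs.max(),ys.min(),ys.max())
E
python3 kn.py
```

```text
t 17.2833 p [0.5116 0.0206 0.4476] z [-0.092  0.637 -0.765] y [-0.984 -0.178 -0.03 ] j [-0.27  0.26  1.58  0.63  1.62  2.6 ] gap 0.4700036509721156
dist n,v,u [ 0.3032 -0.0028  0.0069] force n,v,u [-0.1 -1.3  0.5] mom_n -0.005041148195809755
turn of tool y from v about -n deg 177.16002895194757
side 37 [(np.int64(265), np.int64(244)), (np.int64(266), np.int64(243)), (np.int64(266), np.int64(244)), (np.int64(267), np.int64(243)), (np.int64(267), np.int64(244)), (np.int64(268), np.int64(243)), (np.int64(268), np.int64(244)), (np.int64(269), np.int64(243)), (np.int64(269), np.int64(244)), (np.int64(270), np.int64(243)), (np.int64(270), np.int64(244)), (np.int64(271), np.int64(243)), (np.int64(271), np.int64(244)), (np.int64(272), np.int64(244)), (np.int64(272), np.int64(245)), (np.int64(275), np.int64(243)), (np.int64(275), np.int64(244)), (np.int64(275), np.int64(245)), (np.int64(275), np.int64(246)), (np.int64(275), np.int64(247)), (np.int64(275), np.int64(248)), (np.int64(275), np.int64(249)), (np.int64(276), np.int64(242)), (np.int64(276), np.int64(243)), (np.int64(276), np.int64(244)), (np.int64(276), np.int64(245)), (np.int64(276), np.int64(246)), (np.int64(276), np.int64(247)), (np.int64(276), np.int64(248)), (np.int64(276), np.int64(249)), (np.int64(276), np.int64(250)), (np.int64(277), np.int64(240)), (np.int64(277), np.int64(241)), (np.int64(277), np.int64(242)), (np.int64(278), np.int64(240)), (np.int64(278), np.int64(241)), (np.int64(278), np.int64(242))]
top 3 [(np.int64(224), np.int64(194)), (np.int64(224), np.int64(195)), (np.int64(225), np.int64(195))]
side 0.57 261 269 289 200 217 278.55172413793105 207.72030651340995
stripe [272.33333333 209.66666667 144.66666667] 6
bowl 0.94 238 291 222 259
top 0.75 211 210 227 168 184 217.54502369668248 176.07109004739337
stripe [219.73913043 173.60869565 136.26086957] 23
bowl 0.53 218 254 173 196
```

```bash
python3 -c "
from h import *
print(arm.finish_job())"
```

```text
the job is handed in; nothing more can be done
None
```

I handed the job in at about 17 s of the 64 s allowed. The camera shows three canisters in the bowl and the bowl still under the outlet, with the knob turned three clicks and released, but no verdict came back.

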